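# Roll-test of two suction tubes on the surface plate

### The arm

A 6-joint arm with a two-finger parallel gripper is mounted at the origin on the work surface. World frame = base frame: x ahead of the robot, y to its left, z up, the work surface at z = 0. Lengths are in m, angles in rad, forces in N, time in s.
With the tool pointing down it reaches from about 0.25 to 0.725 m from the base axis. Payload 4 kg.
Tool frame: the origin (TCP) lies between the finger pads; the fingertips stand 17 mm ahead of it and the grasp point (between the pads) lies 2 mm behind it; z points along the fingers, y is the direction in which the jaws open and shut (so a half turn about z gives the same grasp; the last joint's range is limited). The gripper opens to 85 mm and grips with 20 to 120 N. Pads are 22 mm wide; open, the fingers measure 114 mm over their backs; the gripper's body (76 mm by 85 mm) begins 54 mm behind the grasp point. The pads swing forward as they close: fully open they stand 13 mm farther back than shut.
Start: joints at [-1.323, 0.241, 0.005, 1.335, 0, 1.571], TCP at [0.123, -0.485, 0.248] pointing down, gripper open.
Joint ranges: [-2.72, 2.72], [-1.05, 1.87], [-1.09, 1.28], [-1.99, 2.15], [-1.42, 1.44], [-3.14, 3.14]. Speed limits (rad/s): [2.79, 2.79, 3.14, 3.14, 3.14, 3.14].

### API

Orientations are given as a unit quaternion [x, y, z, w].
In Python, from workcell import monitor, imaging, bot, models gives the robot as it stands. The module is installed in compiled form; this text tells all that it offers.
- The arm moves only by the tool jog_arm, never from a script. Its argument "moves" is a list of rows, each a list of 2 entries, a list of its own where there are three numbers: the shift along the tool's x, y, z in mm, then the turn about the tool's z in degrees. In form: [[[tx, ty, tz], spin], ...]. A call has 1 to 12 rows; each row is the pose to reach, as a shift and turn from the pose commanded when the call began, along the tool's axes at that moment; what a row does not reach only later rows make up. A row lasts 1/10 s, in which the tool goes at most 50 mm and 8.59 degrees, less where a joint would pass 70% of its speed; a pose out of reach is approached as far as the arm can. A call with a gripper value outside its range is refused whole. "hand" is the finger opening in mm, from 0 to 85.4, set as the call begins (left out, the last holds). The fingers move at their own pace and stop on an object; the grip force is fixed at half the most. Time passes only in rows, so rows that repeat a pose let the fingers close. It gives the time, the measured TCP pose, the force and the opening at its end, in the units of the state.
- monitor.get_obs(): the state, without advancing time (a new reading comes with each control period).
- imaging.camera(name): name is "scene" or "top"; returns the picture (420x560x3 uint8, red, green, blue); there is no depth.
- imaging.calibration(name): a dict with "camera_matrix" (3x3 intrinsics, pixels), "rvec" (rotation vector, rad) and "tvec" (3), from world to camera coordinates, as OpenCV has them. Camera axes: x right, y down, z forward; pixel columns grow to the right and rows downward; lengths in m; the calibration is good to about 2 mm. A picture is of the moment at which its call begins. calibration takes no time and is no camera call.
- bot.job_done(): hands the job in, once; it reports no verdict.
Trained networks look in the newest picture that a camera, given by its name, has taken for a name from the list of things; names that differ only in an ending like _2 or _b are one class to them, and where a whole thing is asked for, a point or a joint stands for the part that bears it (a point fixed in the world has none). Each returns a list of dicts, best first, with "confidence" (0 to 1); they miss things now and then, are a little off and sometimes report something else, mostly with a low value. They report only what shows in the picture. A call takes as long as a camera call. They do not tell look-alikes from the thing itself.
- models.look_for(camera, thing): "centre" ([column, row] in pixels, amid what is visible of it).
- models.regions_of(camera, thing): "region" (420x560 bool, what is visible of it) and "centre" ([column, row] in pixels, amid what is visible of it).
- models.landmark_of(camera, thing): "centre" ([column, row] in pixels: a listed point, or the origin of a listed thing).
The state is a dict: "clock": time; "joint_pos": joint angles; "joint_vel": joint speeds; "tau": joint torques, N m; "eef_pos": TCP position; "tool_rot": TCP orientation; "ft_force": force on the tool from outside, world axes, zero at the start; "ft_torque": the same for the moment, N m; "grip_width": finger opening in m.
Only numpy, scipy, OpenCV 4.12 (cv2) and the standard library are available. Lean on these libraries where they do the work, as an engineer would, in place of code of your own. Each camera call takes 0.05 s, during which the arm holds its last target. There are 200 camera calls.

### The job

Two steel suction tubes lie on the black granite plate: one is straight, the other is bent and would only wobble. Prove the straight one by rolling it slowly and gently along the plate, truly rolling and never lifted off it, until it lies along the aluminium stop at the far end. Put the bent one flat in the steel reject tray.

Things in the scene. Friction and masses are not known exactly. Their poses are not given: they have to be found in the camera images.
- plate: black granite surface plate, fixed, level: 280 mm along its x, 270 mm along its y, 20 mm thick. Origin at the centre of its underside; z up; x is the rolling direction, away from the robot towards the stop. The tubes start side by side near its -x end (x about -85 mm), one at y about +62, the other at -62 mm, lying nearly along y.
- stop (a point): middle of the stop's face that looks towards the tubes, at the level of the granite; axes as the plate's. The aluminium stop rail, 20 mm wide, 14 mm high above the granite, runs along the plate's y over its whole width, 115 mm beyond the plate's centre.
- true_mid (a point): straight tube, plain steel, 110 mm long, 24 mm diameter, 0.12 to 0.21 kg, loose on the granite; point at its centre, 12 mm above the granite. y runs along the tube; x and z turn with it (at the start z is up). A black vent hole on its side faces up at the start. 75 mm of travel is a full turn. Pushed slowly from behind at mid-height it rolls, and it stops soon after the push.
- bent_mid (a point): bent suction tube, plain steel, 24 mm diameter, about 112 mm long, 0.12 to 0.21 kg, lying loose on the granite; its middle 34 mm is straight and each 40 mm end is bent 14 degrees towards its +x, in its flat plane. Point at the centre of the middle part (12 mm above what it lies on); y along the middle part, z up.
- tray: open steel reject tray, fixed: 190 mm along its x, 160 mm along its y, 30 mm high, walls and floor 4 to 5 mm thick. Origin at the centre of its underside; z up.
Mind the look-alikes: they are no part of the job. What is shaped like the part that bears true_mid but orange or red is not meant.

How it is judged:
By the outcome, as a careful person would: the job done as asked, in the order asked, and still so for the second after the job is handed in, with the robot touching nothing.
It also fails if it takes over 53 s, if anything falls off the work surface, if the arm or the gripper's body presses on something with over 40 N, if the wrist force passes 120 N, or if a joint passes its speed limit or range.

## Working session

There is one attempt and no reset: what is moved stays moved. The work goes in short steps, Python scripts to look and compute and a tool call to move; the robot and the scene stay as the last step left them, time stands still between calls to the robot, and variables do not carry over. Pictures are saved under pics/ and viewed, about 8 in all and at most 12, crops included, and the job is handed in when it is done.

Besides the shell and the picture viewer there is one more tool, called after ">>>" in YAML: its name, and indented under it one key for each argument. jog_arm: Moves the arm, as the interface text tells. Its arguments: {"type":"object","properties":{"moves":{"type":"array","items":{"type":"array"}},"hand":{"type":"number"}},"required":["moves"]}

```bash
mkdir -p pics
cat > h.py <<'E'
import numpy as np, cv2
from workcell import monitor, imaging, bot, models
def cal(n):
    c=imaging.calibration(n); R=cv2.Rodrigues(np.array(c["rvec"],float))[0]
    return np.array(c["camera_matrix"],float),R,np.array(c["tvec"],float).ravel()
def w(n,px,z):
    K,R,t=cal(n); d=R.T@np.linalg.solve(K,[px[0],px[1],1]); o=-R.T@t
    return o+d*(z-o[2])/d[2]
def p(n,X):
    K,R,t=cal(n); q=K@(R@np.array(X,float)+t); return q[:2]/q[2]
def save(n,f,crop=None,s=1):
    im=imaging.camera(n)[:,:,::-1]
    if crop: x0,x1,y0,y1=crop; im=im[y0:y1,x0:x1]
    cv2.imwrite("pics/"+f,cv2.resize(im,None,fx=s,fy=s,interpolation=2))
E
python3 - <<'E'
from h import *
np.set_printoptions(precision=4,suppress=True)
a=imaging.camera("top");b=imaging.camera("scene")
cv2.imwrite("pics/a.png",np.vstack([a,b])[:,:,::-1][:, :] if 0 else a[:,:,::-1]);cv2.imwrite("pics/b.png",b[:,:,::-1])
for c in("top","scene"):
    K,R,t=cal(c);print(c,K[0,0],-R.T@t)
for th,z in(("plate",0),("stop",.02),("true_mid",.032),("bent_mid",.032),("tray",0)):
    for r in models.landmark_of("top",th): print(th,r["confidence"],r["centre"],w("top",r["centre"],z))
print(monitor.get_obs())
E
```

```text
top 455.89997304173505 [0.4193 0.0794 0.9956]
scene 437.3056821177484 [0.9396 0.1499 0.7439]
plate 0.69 [361.0, 185.9] [ 0.5692 -0.1028  0.    ]
plate 0.35 [361.5, 132.5] [ 0.6891 -0.1056  0.    ]
stop 0.79 [360.6, 133.4] [ 0.6816 -0.0999  0.02  ]
true_mid 0.74 [335.6, 227.1] [ 0.4763 -0.0423  0.032 ]
true_mid 0.68 [361.4, 297.8] [ 0.3294 -0.0946  0.032 ]
true_mid 0.66 [253.7, 158.4] [0.6234 0.132  0.032 ]
bent_mid 0.73 [391.8, 222.5] [ 0.4865 -0.1607  0.032 ]
tray 0.89 [177.6, 235.7] [0.458 0.299 0.   ]
{'clock': 0.35, 'joint_pos': array([-1.323 ,  0.2408,  0.0047,  1.3352,  0.    ,  1.5708]), 'joint_vel': array([ 0.0005, -0.0033,  0.0028, -0.0003,  0.0015, -0.0003]), 'tau': array([  0.0002, -37.1787,  25.2277,   0.0071,  -0.    ,  -0.    ]), 'eef_pos': array([ 0.1226, -0.4846,  0.2481]), 'tool_rot': array([ 0.9923,  0.1236, -0.    , -0.0002]), 'ft_force': array([ 0.1073,  0.029 , -0.0107]), 'ft_torque': array([ 0.0089, -0.0177,  0.003 ]), 'grip_width': 0.08542563855951335}
```

View pics/a.png

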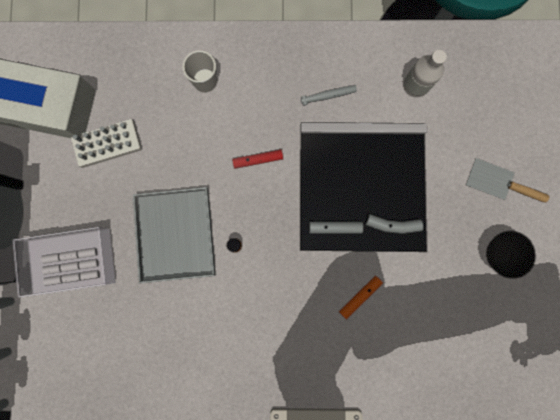

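Run:
```python
from h import *
im=cv2.imread("pics/a.png")[190:270,300:430]
cv2.imwrite("pics/c.png",cv2.resize(im,None,fx=6,fy=6,interpolation=2))
```

```text
(no output)
```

View pics/c.png

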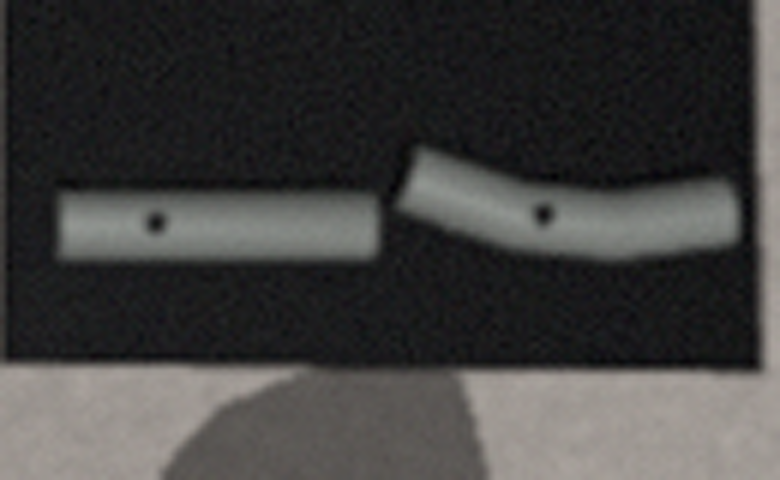

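The straight tube is the grey one at (336,227) on the plate. The orange (361,297) and red (254,158) tubes are look-alikes and lie off the plate. The bent grey tube is at (392,222), and the crop confirms all of this. The tray is at (177,236). Next I measure the poses.

```bash
cat >> h.py <<'E'
def tubes(im):
    """grey blobs over the black plate in the top picture (RGB)"""
    g=im.max(2); m=((g>75)).astype(np.uint8)
    roi=np.zeros_like(m); roi[136:247,304:423]=1
    n,l,st,ce=cv2.connectedComponentsWithStats(m*roi)
    for i in range(1,n):
        if st[i,4]<150: continue
        ys,xs=np.where(l==i); P=np.array([w("top",q,.035)[:2] for q in zip(xs,ys)])
        r=cv2.minAreaRect((P*1e3).astype(np.float32)); v=np.linalg.svd(P-P.mean(0),full_matrices=False)[2][0]
        if v[1]<0: v=-v
        print("blob",st[i],"mean",P.mean(0),"rect",r,"axis yaw from +y deg",np.degrees(np.arctan2(-v[0],v[1])))
        yield l==i
E
python3 - <<'E'
from h import *
np.set_printoptions(precision=4,suppress=True)
im=cv2.imread("pics/a.png")[:,:,::-1]
bl=list(tubes(im))
for m in bl:
    xs=np.where(m.any(0))[0]; print([(x,np.where(m[:,x])[0][[0,-1]].tolist()) for x in xs[::6]])
g=im.max(2)
# plate black region near corners
for y in (150,200,240): 
    d=np.where(g[y,285:440]<50)[0]+285; print(y,d[0],d[-1],w("top",(d[0]-.5,y),.02),w("top",(d[-1]+.5,y),.02))
for x in (305,320,335,400,420):
    d=np.where(g[110:265,x]<40)[0]+110; print(x,d[0],d[-1],w("top",(x,d[0]-.5),.02),w("top",(x,d[-1]+.5),.02))
for th in("tray",):
    imaging.camera("top"); r=models.regions_of("top",th)[0]; ys,xs=np.where(r["region"]); P=np.array([w("top",q,.03)[:2]*1e3 for q in zip(xs,ys)],np.float32); print(cv2.minAreaRect(P))
E
```

```text
blob [367 215  56  18 566] mean [ 0.4809 -0.1656] rect ((481.38079833984375, -165.5539093017578), (115.73490142822266, 29.528717041015625), 83.30183410644531) axis yaw from +y deg -5.618703801311848
blob [310 222  53  11 526] mean [ 0.4754 -0.0426] rect ((476.3954162597656, -42.73617172241211), (21.091846466064453, 109.48475646972656), 0.2378672957420349) axis yaw from +y deg 0.15058348638591193
[(np.int64(367), [222, 224]), (np.int64(373), [216, 226]), (np.int64(379), [218, 228]), (np.int64(385), [220, 230]), (np.int64(391), [222, 231]), (np.int64(397), [222, 232]), (np.int64(403), [223, 232]), (np.int64(409), [222, 231]), (np.int64(415), [221, 230]), (np.int64(421), [221, 230])]
[(np.int64(310), [223, 232]), (np.int64(316), [223, 232]), (np.int64(322), [223, 232]), (np.int64(328), [223, 232]), (np.int64(334), [223, 232]), (np.int64(340), [223, 232]), (np.int64(346), [223, 232]), (np.int64(352), [223, 232]), (np.int64(358), [223, 232])]
150 301 423 [0.6446 0.031  0.02  ] [ 0.645  -0.2353  0.02  ]
200 301 424 [0.5352 0.0311 0.02  ] [ 0.536  -0.2345  0.02  ]
240 301 425 [0.4492 0.0312 0.02  ] [ 0.4504 -0.2343  0.02  ]
305 134 249 [0.6813 0.0211 0.02  ] [0.429  0.0217 0.02  ]
320 134 249 [ 0.6813 -0.0116  0.02  ] [ 0.4292 -0.0102  0.02  ]
335 134 249 [ 0.6814 -0.0442  0.02  ] [ 0.4293 -0.0421  0.02  ]
400 134 250 [ 0.6815 -0.1854  0.02  ] [ 0.4279 -0.1798  0.02  ]
420 134 250 [ 0.6815 -0.2287  0.02  ] [ 0.4281 -0.2221  0.02  ]Traceback (most recent call last):
  File "<stdin>", line 14, in <module>
  File "h.py", line 7, in w
    K,R,t=cal(n); d=R.T@np.linalg.solve(K,[px[0],px[1],1]); o=-R.T@t
          ~~~^^^
  File "h.py", line 4, in cal
    c=imaging.calibration(n); R=cv2.Rodrigues(np.array(c["rvec"],float))[0]
ValueError: time passes only in moves, steps and waits
```

View pics/b.png

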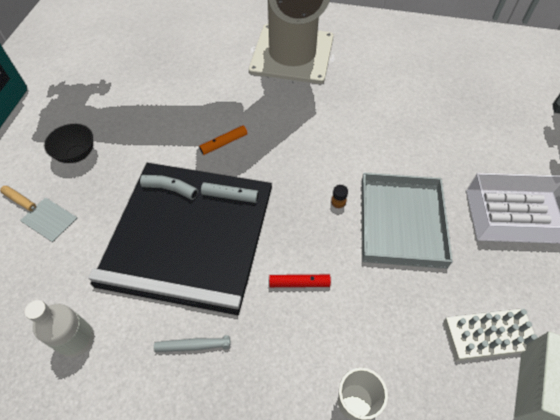

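>>> jog_arm:
  moves:
    - [[413, -351, 100], 14.2]
    - [[413, -351, 100], 14.2]
    - [[413, -351, 100], 14.2]
    - [[413, -351, 100], 14.2]
    - [[413, -351, 100], 14.2]
    - [[413, -351, 100], 14.2]
    - [[413, -351, 100], 14.2]
    - [[413, -351, 100], 14.2]
    - [[413, -351, 100], 14.2]
    - [[413, -351, 100], 14.2]
    - [[413, -351, 100], 14.2]
    - [[413, -351, 100], 14.2]
  hand: 40

```text
clock: 1.65
eef_pos: [0.4394, -0.0389, 0.1476]
tool_rot: [1.0, 0.004, 0.001, -0.001]
ft_force: [-0.5, -0.5, 0.2]
grip_width: 0.0402
```

>>> jog_arm:
  moves:
    - [[-2, 0, 40], 0]
    - [[-2, 0, 80], 0]
    - [[-2, 0, 95], 0]
    - [[-2, 0, 103], 0]
    - [[-2, 0, 108], 0]
    - [[-2, 0, 108], 0]

```text
clock: 2.25
eef_pos: [0.4353, -0.0436, 0.0406]
tool_rot: [1.0, -0.0, 0.0, 0.0]
ft_force: [-0.2, -0.1, 0.2]
grip_width: 0.0399
```

```bash
sed -i 's/^def cal(n):/import functools\n@functools.cache\ndef cal(n):/' h.py
python3 - <<'E'
from h import *
im=imaging.camera("scene"); cv2.imwrite("pics/d.png",cv2.resize(im[80:320,90:290,::-1],None,fx=3,fy=2.5 if 0 else 3,interpolation=2)[:600])
t=imaging.camera("top"); cv2.imwrite("pics/d2.png",t[:,:,::-1])
o=monitor.get_obs();print(o["clock"],o["eef_pos"],o["tool_rot"],o["ft_force"])
E
```

```text
2.35 [ 0.43585128 -0.04347666  0.04128565] [ 9.99999429e-01 -2.30033851e-04  1.03615796e-03  1.27832019e-04] [-0.37035971 -0.55728868  0.62839558]
```

View pics/d.png

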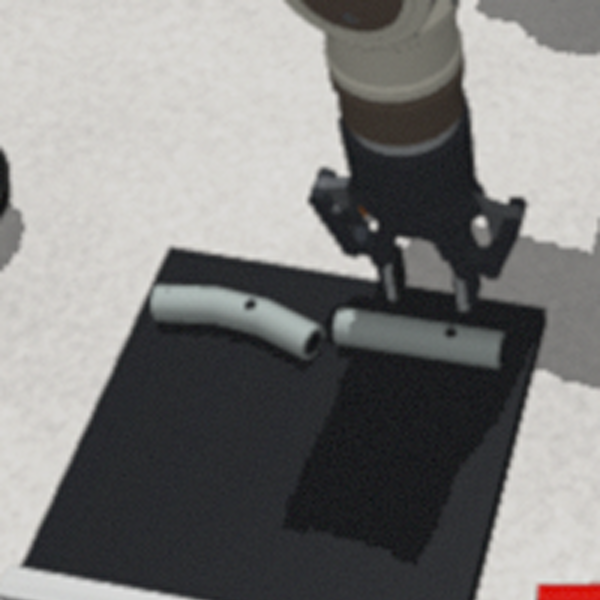

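The fingers stand behind the straight tube, symmetric about its middle and clear of the bent one. I lower a little and start the slow push.

>>> jog_arm:
  moves:
    - [[3, 0, 3], 0]
    - [[6, 0, 3], 0]
    - [[9, 0, 3], 0]
    - [[12, 0, 3], 0]
    - [[14, 0, 3], 0]
    - [[16, 0, 3], 0]
    - [[18, 0, 3], 0]
    - [[20, 0, 3], 0]
    - [[22, 0, 3], 0]
    - [[24, 0, 3], 0]
    - [[26, 0, 3], 0]
    - [[28, 0, 3], 0]

```text
clock: 3.55
eef_pos: [0.4631, -0.0432, 0.0373]
tool_rot: [1.0, -0.0, 0.0, 0.0]
ft_force: [0.5, 0.4, -0.7]
grip_width: 0.04
```

```bash
cat > look.py <<'E'
from h import *
import sys
np.set_printoptions(precision=4,suppress=True)
im=imaging.camera("scene"); cv2.imwrite("pics/%s.png"%sys.argv[1],cv2.resize(im[80:320,90:290,::-1],None,fx=2.5,fy=2.5,interpolation=2))
t=imaging.camera("top"); cv2.imwrite("pics/%s_t.png"%sys.argv[1],t[:,:,::-1])
o=monitor.get_obs();print(o["clock"],o["eef_pos"],o["ft_force"])
list(tubes(t))
E
python3 look.py e
```

```text
3.65 [ 0.4634 -0.0432  0.0374] [-0.5531 -0.1548  0.1399]
blob [ 341  180   82   67 4440] mean [ 0.5006 -0.1413] rect ((504.9234619140625, -138.9354705810547), (169.3978271484375, 140.4717254638672), 88.49549865722656) axis yaw from +y deg -9.78743374729532
```

View pics/e.png

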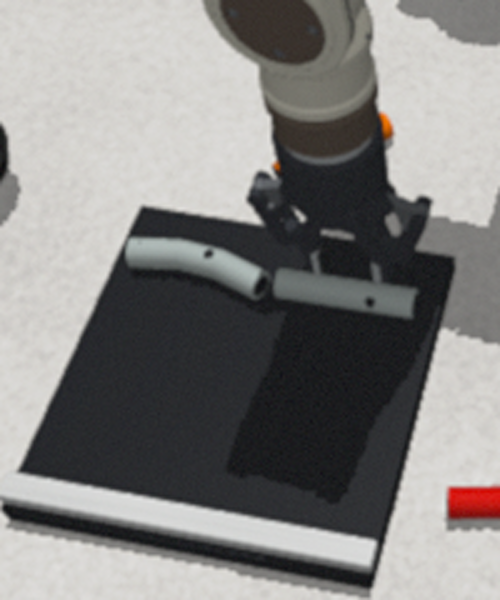

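The vent hole has turned forward, so the tube is rolling and clear of the bent one. I continue.

>>> jog_arm:
  moves:
    - [[2.5, 0, 0], 0]
    - [[5, 0, 0], 0]
    - [[7.5, 0, 0], 0]
    - [[10, 0, 0], 0]
    - [[12.5, 0, 0], 0]
    - [[15, 0, 0], 0]
    - [[17.5, 0, 0], 0]
    - [[20, 0, 0], 0]
    - [[22.5, 0, 0], 0]
    - [[25, 0, 0], 0]
    - [[27.5, 0, 0], 0]
    - [[30, 0, 0], 0]

```text
clock: 4.85
eef_pos: [0.4931, -0.0432, 0.0373]
tool_rot: [1.0, -0.0, -0.0, 0.0]
ft_force: [-0.7, 0.1, 0.2]
grip_width: 0.0398
```

```bash
python3 look.py f
```

```text
4.95 [ 0.4935 -0.0432  0.0374] [0.0834 0.0225 0.5066]
blob [ 342  156   81   91 6178] mean [ 0.5267 -0.144 ] rect ((530.7240600585938, -140.08694458007812), (168.45046997070312, 191.72854614257812), 88.49549102783203) axis yaw from +y deg -73.76876717850485
```

View pics/f.png

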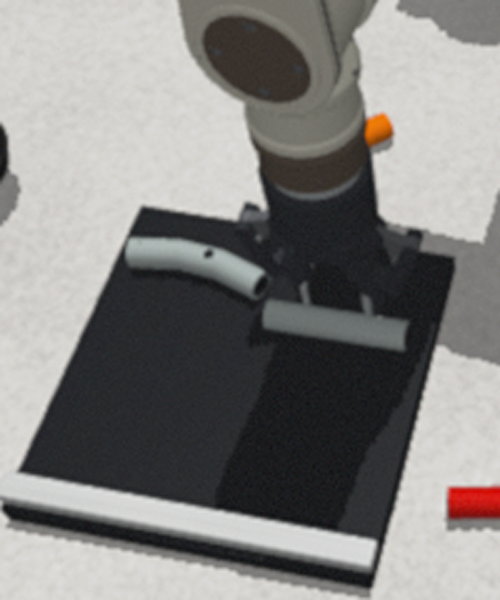

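The tube is still square and its hole has rolled underneath. I continue.

>>> jog_arm:
  moves:
    - [[2.5, 0, 0], 0]
    - [[5, 0, 0], 0]
    - [[7.5, 0, 0], 0]
    - [[10, 0, 0], 0]
    - [[12.5, 0, 0], 0]
    - [[15, 0, 0], 0]
    - [[17.5, 0, 0], 0]
    - [[20, 0, 0], 0]
    - [[22.5, 0, 0], 0]
    - [[25, 0, 0], 0]
    - [[27.5, 0, 0], 0]
    - [[30, 0, 0], 0]

```text
clock: 6.15
eef_pos: [0.5232, -0.0432, 0.0373]
tool_rot: [1.0, -0.0, 0.0, 0.0]
ft_force: [0.8, 0.0, 0.1]
grip_width: 0.0402
```

>>> jog_arm:
  moves:
    - [[2.5, 0, 0], 0]
    - [[5, 0, 0], 0]
    - [[7.5, 0, 0], 0]
    - [[10, 0, 0], 0]
    - [[12.5, 0, 0], 0]
    - [[15, 0, 0], 0]
    - [[17.5, 0, 0], 0]
    - [[20, 0, 0], 0]
    - [[22.5, 0, 0], 0]
    - [[25, 0, 0], 0]
    - [[27.5, 0, 0], 0]
    - [[30, 0, 0], 0]

```text
clock: 7.35
eef_pos: [0.5532, -0.0432, 0.0373]
tool_rot: [1.0, -0.0, 0.0, -0.0]
ft_force: [0.4, 0.3, 0.4]
grip_width: 0.0401
```

>>> jog_arm:
  moves:
    - [[2.5, 0, 0], 0]
    - [[5, 0, 0], 0]
    - [[7.5, 0, 0], 0]
    - [[10, 0, 0], 0]
    - [[12.5, 0, 0], 0]
    - [[15, 0, 0], 0]
    - [[17.5, 0, 0], 0]
    - [[20, 0, 0], 0]
    - [[22.5, 0, 0], 0]
    - [[25, 0, 0], 0]
    - [[27.5, 0, 0], 0]
    - [[30, 0, 0], 0]

```text
clock: 8.55
eef_pos: [0.5831, -0.0431, 0.0373]
tool_rot: [1.0, -0.0, 0.0, -0.0]
ft_force: [-0.6, 1.0, 1.1]
grip_width: 0.0403
```

```bash
python3 look.py g
```

```text
8.65 [ 0.5834 -0.0432  0.0374] [-0.6367 -0.2347 -0.5039]
blob [ 344  136   79  111 8549] mean [ 0.5523 -0.1445] rect ((554.3311157226562, -143.59732055664062), (166.49749755859375, 237.12046813964844), 89.41475677490234) axis yaw from +y deg 86.22604835567121
```

View pics/g.png

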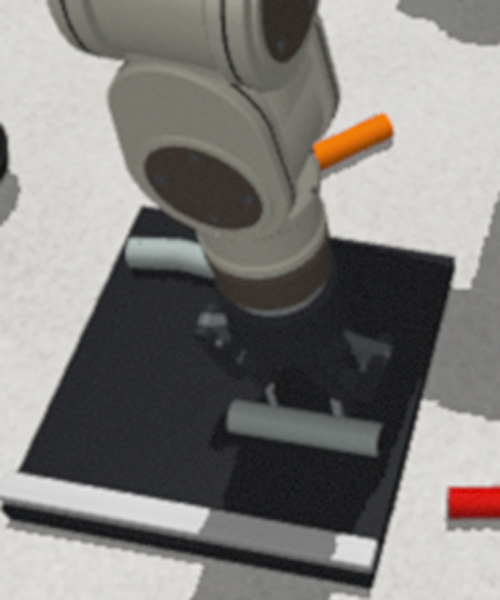

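>>> jog_arm:
  moves:
    - [[2.5, 0, 0], 0]
    - [[5, 0, 0], 0]
    - [[7.5, 0, 0], 0]
    - [[10, 0, 0], 0]
    - [[12.5, 0, 0], 0]
    - [[15, 0, 0], 0]
    - [[17.5, 0, 0], 0]
    - [[20, 0, 0], 0]
    - [[22.5, 0, 0], 0]
    - [[25, 0, 0], 0]
    - [[27.5, 0, 0], 0]
    - [[30, 0, 0], 0]

```text
clock: 9.85
eef_pos: [0.6131, -0.0432, 0.0373]
tool_rot: [1.0, -0.0, -0.0, -0.0]
ft_force: [1.8, 0.5, -0.1]
grip_width: 0.0401
```

>>> jog_arm:
  moves:
    - [[2, 0, 0], 0]
    - [[4, 0, 0], 0]
    - [[6, 0, 0], 0]
    - [[8, 0, 0], 0]
    - [[10, 0, 0], 0]
    - [[12, 0, 0], 0]
    - [[14, 0, 0], 0]
    - [[16, 0, 0], 0]
    - [[18, 0, 0], 0]
    - [[20, 0, 0], 0]
    - [[22, 0, 0], 0]
    - [[24, 0, 0], 0]

```text
clock: 11.05
eef_pos: [0.6371, -0.0432, 0.0373]
tool_rot: [1.0, -0.0, 0.0, -0.0]
ft_force: [-0.2, 0.8, -0.3]
grip_width: 0.0396
```

>>> jog_arm:
  moves:
    - [[1, 0, 0], 0]
    - [[2, 0, 0], 0]
    - [[3, 0, 0], 0]
    - [[4, 0, 0], 0]

```text
clock: 11.45
eef_pos: [0.641, -0.0432, 0.0373]
tool_rot: [1.0, -0.0, -0.0, -0.0]
ft_force: [0.1, 0.4, -0.2]
grip_width: 0.0399
```

```bash
python3 look.py i
python3 - <<'E'
import cv2
im=cv2.imread("pics/i.png"); t=cv2.imread("pics/i_t.png")[110:190,290:430]
cv2.imwrite("pics/i2.png",cv2.resize(im[330:600],None,fx=1.2,fy=1.2))
E
```

```text
11.55 [ 0.6411 -0.0432  0.0373] [ 0.0097 -0.5192 -0.7073]
blob [ 341  136   82  111 8959] mean [ 0.5537 -0.1409] rect ((554.3153686523438, -140.45938110351562), (172.9195098876953, 237.10903930664062), 89.45022583007812) axis yaw from +y deg 87.96648042598815
```

View pics/i2.png

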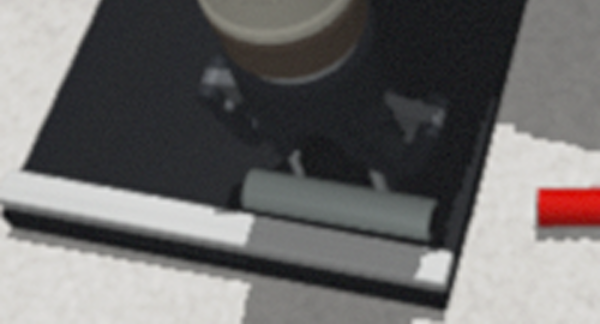

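>>> jog_arm:
  moves:
    - [[1, 0, 0], 0]
    - [[2, 0, 0], 0]
    - [[3, 0, 0], 0]

```text
clock: 11.85
eef_pos: [0.644, -0.0432, 0.0373]
tool_rot: [1.0, -0.0, 0.0, -0.0]
ft_force: [-0.3, -0.9, -0.2]
grip_width: 0.0404
```

>>> jog_arm:
  moves:
    - [[1, 0, 0], 0]
    - [[2, 0, 0], 0]

```text
clock: 12.05
eef_pos: [0.6452, -0.0431, 0.0372]
tool_rot: [1.0, -0.0, -0.001, -0.0]
ft_force: [-3.0, 0.9, 0.8]
grip_width: 0.0402
```

The wrist shows a −3 N reaction, so the tube has reached the stop. I settle it gently and back away.

>>> jog_arm:
  moves:
    - [[0.5, 0, 0], 0]
    - [[0.5, 0, 0], 0]

```text
clock: 12.25
eef_pos: [0.6453, -0.0431, 0.0371]
tool_rot: [1.0, -0.0, -0.001, -0.0]
ft_force: [-4.6, 1.7, 2.7]
grip_width: 0.04
```

>>> jog_arm:
  moves:
    - [[-1, 0, 0], 0]
    - [[-4, 0, 0], 0]
    - [[-8, 0, 0], 0]
    - [[-12, 0, -10], 0]
    - [[-16, 0, -40], 0]
    - [[-30, 0, -80], 0]
    - [[-60, 0, -110], 0]
    - [[-80, 0, -115], 0]

```text
clock: 13.05
eef_pos: [0.5681, -0.0434, 0.1578]
tool_rot: [1.0, -0.0, 0.005, 0.0]
ft_force: [1.3, -0.0, -0.4]
grip_width: 0.0401
```

Run:
```python
from h import *
np.set_printoptions(precision=4,suppress=True)
t=imaging.camera("top"); cv2.imwrite("pics/j_t.png",t[:,:,::-1])
r=models.regions_of("top","tray")[0]; b=models.landmark_of("top","bent_mid")
o=monitor.get_obs();print(o["clock"],o["joint_pos"],o["eef_pos"],o["tool_rot"])
for q in b: print(q, w("top",q["centre"],.032))
list(tubes(t))
ys,xs=np.where(r["region"]); print(cv2.minAreaRect(np.array([w("top",q,.03)[:2]*1e3 for q in zip(xs,ys)],np.float32)))
print(w("top",(395,226.8),.035))
cv2.imwrite("pics/j.png",cv2.resize(t[100:290,120:440,::-1],None,fx=2.4,fy=2.4,interpolation=2))
```

```text
13.2 [-0.0763  0.4269  0.0199  1.1605  0.      3.0656] [ 0.5665 -0.0433  0.1542] [ 1.     -0.0001  0.0016  0.0001]
blob [ 356  136   67  111 6845] mean [ 0.5504 -0.1607] rect ((554.3919677734375, -156.07247924804688), (137.73324584960938, 238.98434448242188), 88.4954833984375) axis yaw from +y deg 84.83131177496614
((459.58209228515625, 299.6466369628906), (192.24830627441406, 165.74539184570312), 5.721452713012695)
[ 0.4773 -0.1665  0.035 ]
```

View pics/j.png

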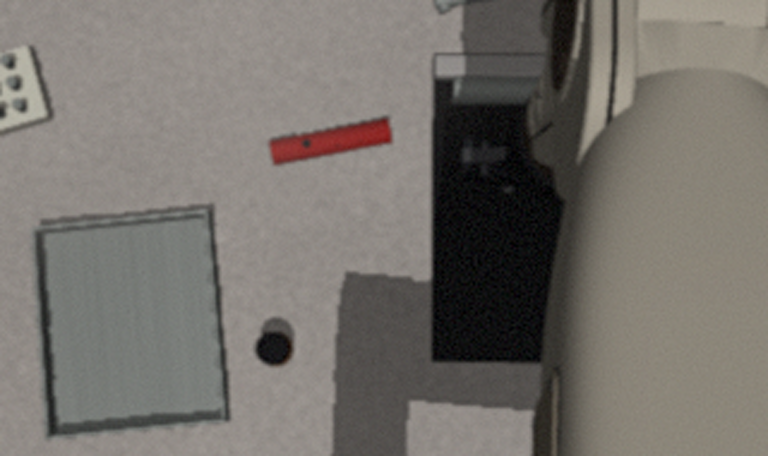

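The straight tube lies along the stop. Next is the bent tube: grasp at (0.4775, −0.1655) with the jaws across its middle part.

>>> jog_arm:
  moves:
    - [[-89, 122, 20], -84.4]
    - [[-89, 122, 20], -84.4]
    - [[-89, 122, 20], -84.4]
    - [[-89, 122, 20], -84.4]
    - [[-89, 122, 20], -84.4]
    - [[-89, 122, 20], -84.4]
    - [[-89, 122, 20], -84.4]
    - [[-89, 122, 20], -84.4]
    - [[-89, 122, 20], -84.4]
    - [[-89, 122, 20], -84.4]
    - [[-89, 122, 20], -84.4]
    - [[-89, 122, 20], -84.4]
  hand: 65

```text
clock: 14.4
eef_pos: [0.4779, -0.1653, 0.1318]
tool_rot: [0.742, 0.671, -0.0, -0.0]
ft_force: [-0.2, 0.5, 0.2]
grip_width: 0.065
```

```bash
python3 look.py k; python3 -c "
from h import *
o=monitor.get_obs();print(o['tool_rot'],o['joint_pos'])"
```

```text
14.5 [ 0.4777 -0.1652  0.132 ] [ 0.1002  0.2357 -0.6263]
blob [309 136  53   7 364] mean [ 0.6653 -0.0411] rect ((665.2869873046875, -42.193878173828125), (13.131180763244629, 111.3768081665039), 0.05624978244304657) axis yaw from +y deg 0.16600261093456709
[ 7.41510771e-01  6.70940943e-01 -6.96507800e-05 -1.51025583e-04] [-3.33003071e-01  3.33689662e-01 -1.84516831e-01  1.05292164e+00
  2.33310244e-05  1.33763553e+00]
```

View pics/k.png

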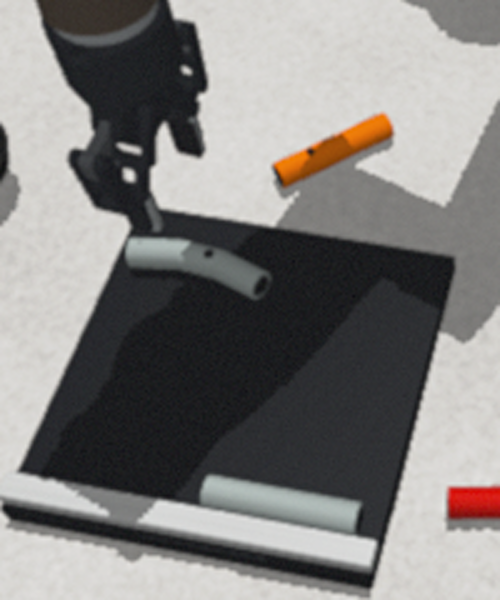

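>>> jog_arm:
  moves:
    - [[0, 0, 30], 0]
    - [[0, 0, 60], 0]
    - [[0, 0, 80], 0]
    - [[0, 0, 90], 0]
    - [[0, 0, 93], 0]
    - [[0, 0, 93], 0]

```text
clock: 15.1
eef_pos: [0.4778, -0.1653, 0.0395]
tool_rot: [0.741, 0.672, 0.0, 0.0]
ft_force: [1.0, 0.3, -0.3]
grip_width: 0.0647
```

>>> jog_arm:
  moves:
    - [[0, 0, 0], 0]
    - [[0, 0, 0], 0]
    - [[0, 0, 0], 0]
    - [[0, 0, 0], 0]
    - [[0, 0, 0], 0]
    - [[0, 0, 0], 0]
    - [[0, 0, 0], 0]
  hand: 0

```text
clock: 15.8
eef_pos: [0.4781, -0.1654, 0.0404]
tool_rot: [0.741, 0.672, 0.0, 0.001]
ft_force: [-1.1, 0.3, 4.9]
grip_width: 0.0218
```

>>> jog_arm:
  moves:
    - [[0, 0, 0], 0]
    - [[0, 0, -3], 0]
    - [[0, 0, -6], 0]
    - [[0, 0, -10], 0]
    - [[0, 0, -14], 0]
    - [[0, 0, -14], 0]

```text
clock: 16.4
eef_pos: [0.4779, -0.1653, 0.0539]
tool_rot: [0.741, 0.672, 0.0, 0.0]
ft_force: [-0.0, 0.1, -2.2]
grip_width: 0.0221
```

Run:
```python
from h import *
im=imaging.camera("scene"); cv2.imwrite("pics/l.png",cv2.resize(im[120:220,110:240,::-1],None,fx=5,fy=5,interpolation=2))
```

```text
(no output)
```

View pics/l.png

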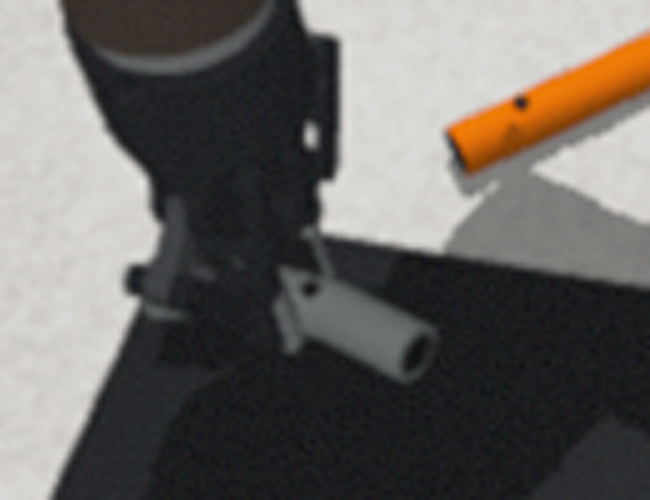

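The bent tube is firmly held. Now lift and carry it to the tray.

>>> jog_arm:
  moves:
    - [[0, 0, -25], 0]
    - [[0, 0, -60], 0]
    - [[20, -3, -95], 0]
    - [[55, -8, -110], 0]
    - [[95, -13, -110], -2]
    - [[140, -20, -110], -4]
    - [[185, -26, -110], -6]
    - [[230, -32, -110], -8]
    - [[275, -38, -110], -10.6]
    - [[320, -45, -110], -10.6]
    - [[365, -51, -110], -10.6]
    - [[405, -57, -110], -10.6]

```text
clock: 17.65
eef_pos: [0.4597, 0.2456, 0.1632]
tool_rot: [0.675, 0.738, 0.0, -0.0]
ft_force: [1.8, -0.4, -1.8]
grip_width: 0.022
```

>>> jog_arm:
  moves:
    - [[30, -3, 0], 0]
    - [[45, -4, 0], 0]
    - [[55, -4, 0], 0]
    - [[55, -4, 0], 0]
    - [[55, -4, 0], 0]

```text
clock: 18.15
eef_pos: [0.4516, 0.2968, 0.1631]
tool_rot: [0.676, 0.737, -0.0, 0.0]
ft_force: [1.0, -0.5, -1.2]
grip_width: 0.0218
```

```bash
python3 look.py m;  python3 - <<'E'
from h import *
o=monitor.get_obs();print(o["clock"],o["eef_pos"],o["tool_rot"],o["grip_width"])
im=imaging.camera("scene"); cv2.imwrite("pics/m2.png",cv2.resize(im[100:300,320:520,::-1],None,fx=2.5,fy=2.5))
print(p("scene",[.459,.2995,.03]))
E
```

```text
18.25 [0.4518 0.2966 0.1633] [-0.0163  0.2371 -1.201 ]
blob [309 136  53   7 366] mean [ 0.6653 -0.0414] rect ((665.2869873046875, -42.20995330810547), (13.131180763244629, 111.40897369384766), 0.05624978244304657) axis yaw from +y deg 0.16618237546468834
18.25 [0.4517573  0.29657079 0.16331583] [ 6.76302304e-01  7.36624132e-01 -2.52730108e-04  1.33110396e-04] 0.02176001190649965
[404.34119336 213.60724443]
```

View pics/m2.png

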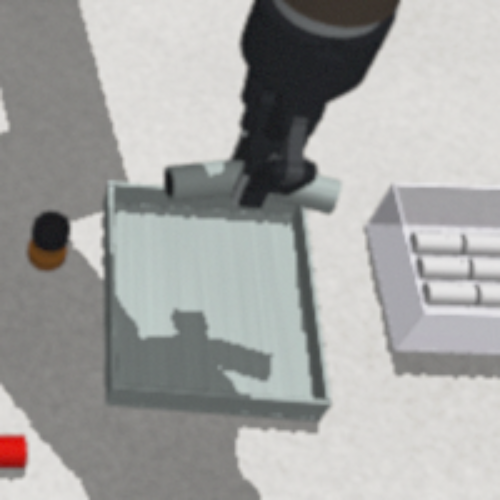

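>>> jog_arm:
  moves:
    - [[3, 7, 30], 0]
    - [[3, 7, 60], 0]
    - [[3, 7, 90], 0]
    - [[3, 7, 110], 0]
    - [[3, 7, 122], 0]
    - [[3, 7, 129], 0]
    - [[3, 7, 133], 0]
    - [[3, 7, 136], 0]
    - [[3, 7, 136], 0]

```text
clock: 19.2
eef_pos: [0.4586, 0.3017, 0.0278]
tool_rot: [0.676, 0.737, 0.001, 0.0]
ft_force: [0.1, -0.4, -1.3]
grip_width: 0.0215
```

>>> jog_arm:
  moves:
    - [[0, 0, 1], 0]
    - [[0, 0, 2], 0]
    - [[0, 0, 2], 0]

```text
clock: 19.5
eef_pos: [0.4583, 0.3016, 0.0256]
tool_rot: [0.676, 0.737, 0.0, 0.0]
ft_force: [-0.3, -0.2, -0.7]
grip_width: 0.0216
```

>>> jog_arm:
  moves:
    - [[0, 0, 0.7], 0]
    - [[0, 0, 1.4], 0]
    - [[0, 0, 1.4], 0]

```text
clock: 19.8
eef_pos: [0.4583, 0.3017, 0.0245]
tool_rot: [0.676, 0.737, 0.0, 0.0]
ft_force: [-1.0, -0.3, 2.7]
grip_width: 0.0218
```

Contact with the tray floor. Release gently and retreat.

>>> jog_arm:
  moves:
    - [[0, 0, 0], 0]
    - [[0, 0, 0], 0]
    - [[0, 0, 0], 0]
    - [[0, 0, 0], 0]
    - [[0, 0, 0], 0]
  hand: 50

```text
clock: 20.3
eef_pos: [0.4582, 0.3015, 0.0238]
tool_rot: [0.676, 0.737, -0.0, -0.0]
ft_force: [-0.7, -0.4, 0.3]
grip_width: 0.0499
```

>>> jog_arm:
  moves:
    - [[0, 0, -10], 0]
    - [[0, 0, -30], 0]
    - [[0, 0, -70], 0]
    - [[0, 0, -120], 0]
    - [[-50, -40, -150], 0]
    - [[-100, -80, -150], 0]
    - [[-140, -110, -150], 0]
    - [[-170, -130, -150], 0]
    - [[-170, -130, -150], 0]
    - [[-170, -130, -150], 0]

```text
clock: 21.3
eef_pos: [0.3418, 0.119, 0.1747]
tool_rot: [0.677, 0.736, 0.0, 0.0]
ft_force: [0.1, 0.4, -0.9]
grip_width: 0.0496
```

```bash
python3 look.py n;  python3 - <<'E'
from h import *
im=imaging.camera("scene"); cv2.imwrite("pics/n2.png",cv2.resize(im[120:320,90:480,::-1],None,fx=2,fy=2,interpolation=2))
E
```

```text
21.4 [0.3443 0.1211 0.1749] [ 1.0956  0.6572 -0.2689]
blob [309 136  52   7 362] mean [ 0.6653 -0.0411] rect ((665.2861328125, -41.145347595214844), (13.130720138549805, 109.26241302490234), 0.05624977499246597) axis yaw from +y deg 0.07197053943802985
```

The viewer's limit is reached, so I check numerically instead.

Run:
```python
from h import *
np.set_printoptions(precision=4,suppress=True)
t=imaging.camera("top")
for th,z in(("bent_mid",.017),("true_mid",.032)):
    for r in models.landmark_of("top",th): print(th,r["confidence"],r["centre"],w("top",r["centre"],z))
rr=models.regions_of("top","bent_mid")
for r in rr:
    ys,xs=np.where(r["region"]); print(r["confidence"],cv2.minAreaRect(np.array([w("top",q,.02)[:2]*1e3 for q in zip(xs,ys)],np.float32)))
for c in (312,325,340,350,360): print(c,t[118:150,c].max(1))
s=imaging.camera("scene")
for r in models.landmark_of("scene","bent_mid"): print(r["confidence"],w("scene",r["centre"],.017))
print(monitor.get_obs()["clock"])
```

```text
bent_mid 0.97 [174.1, 231.8] [0.4657 0.3031 0.017 ]
true_mid 0.87 [357.0, 297.4] [ 0.3301 -0.0855  0.032 ]
true_mid 0.78 [335.7, 134.9] [ 0.6751 -0.0442  0.032 ]
true_mid 0.67 [254.9, 159.6] [0.6208 0.1294 0.032 ]
0.76 ((463.3991394042969, 303.3847961425781), (31.8159236907959, 114.82102966308594), 6.300562858581543)
312 [155 160 164 152 113 138 156 156 159 157 157 161 159 128 107 108 125 140
 148 149 147 135 121 105  86  58  31  35  35  34  30  34]
325 [163 162 162 153 112 141 157 158 154 159 158 161 162 129 103 106 119 134
 142 151 149 132 124 107  92  55  29  26  33  28  27  30]
340 [162 164 163 154 113 137 154 158 154 158 159 158 164 151 109  97 117 134
 140 147 145 136 128 113  94  59  30  30  30  29  26  26]
350 [163 164 164 153 122 136 153 158 158 156 159 159 163 151 109  99 114 128
 139 145 143 138 128 116 100  57  34  28  24  32  21  25]
360 [162 166 164 154 137 149 157 159 158 155 160 161 163 155 109  81  91 107
 120 126 117 113  97  87  72  44  25  19  23  24  28  28]
0.97 [0.4646 0.3018 0.017 ]
21.75
```

```bash
python3 -c "
from h import *
print(bot.job_done())"
```

```text
the job is handed in; nothing more can be done
None
```

I rolled the straight tube along the plate to the stop, put the bent tube in the reject tray, and handed the job in at about 22 s of the 53 s allowed. `job_done` gives no verdict.

- **Straight tube:** I pushed it from behind at mid-height with two fingers at about 20–25 mm/s, slowing near the stop. The vent hole turned forward and then underneath, so it was rolling. The push ended with a 3–5 N reaction at the stop. The last pixel check shows it square to the stop (yaw about 0.1°) with no dark gap along its length.
- **Bent tube:** I gripped it by its middle, carried it over, and let go only after a light touch on the tray floor. Both cameras place it at about (0.465, 0.302) for a tube lying flat, well inside the tray.

**Checks that failed or disagreed:**
- The last picture could not be viewed because the viewer's limit was reached, so the final check used numbers only.
- The gripper read 22 mm on the 24 mm bent tube. The lift picture and the weight on the wrist showed it held firmly.

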